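Flip the heating mantle's status flag to red

TASK

The blue heating mantle is about to be switched on. With your fingertips only, gently flip the paddle on the flag stand with the blue base all the way over its pivot, so that it lies flat on its other side with the red face up, then let go. Do not pinch the paddle, do not lift or shift its stand, and leave the cream-based flag and everything else on the bench alone.

Things in the scene. Friction and masses are not known exactly. Their poses are not given: they have to be found in the camera images.
- blue_stand: flag stand with a BLUE base plate, 110 x 160 x 12 mm, 1.2 kg, loose on the bench. Origin: centre of its underside; z up; x along the hinge pin; y towards the side where the paddle lies with green up (red up: -y side). Two cheeks, 8 x 20 mm, 92 mm high, at x = +-44 mm carry the pin; four rest pegs, 8 mm thick, 76 mm high, at x = +-26, y = +-68 mm
- blue_pivot (a point): point on the hinge pin of the blue-based stand, midway between its cheeks, 80 mm above the bench; axes as the stand's. Nothing taller than the bottle (190 mm) stands on the bench within reach; the two heating mantles, 250 mm across and 160 mm high, are fixed at its left and right sides
- blue_paddle (a joint): angle (rad) of the paddle on the blue-based stand: 0 = level on the stand's +y side, green face up; 1.57 = straight up; 3.14 = level on the -y side, red face up; stops at 0 and 3.14. The hinge is stiff (0.06 N m, more than the 50 g paddle's weight): the paddle stays at any angle where it is left, and 2 to 5 N from a fingertip turn it
- blue_paddle_end (a point): middle of the free edge of the blue-based stand's paddle, 85 mm from the pin. The paddle is a plate 64 mm wide (along the pin), 5 mm thick, from the pin to this edge, green on one face and red on the other. Its underside is free between the rest pegs
- blue_tail_end (a point): middle of the end of the black tail of the same paddle: a tab 40 mm wide, 5 mm thick, reaching 50 mm from the pin on the side opposite the paddle, in one plane with it. Pressed down some 25 mm out from the pin it raises the paddle to about 60 degrees; from there the paddle can be pushed over from behind
- cream_stand: flag stand with a CREAM base plate, 110 x 160 x 12 mm, 1.2 kg, loose on the bench; leave it alone. Origin: centre of its underside; z up; x along the hinge pin; y towards the side where the paddle lies with green up (red up: -y side). Two cheeks, 8 x 20 mm, 92 mm high, at x = +-44 mm carry the pin; four rest pegs, 8 mm thick, 76 mm high, at x = +-26, y = +-68 mm
- cream_paddle (a joint): angle (rad) of the same kind of paddle on the cream-based stand, same meaning; leave it alone
- reagent_bottle: clear reagent bottle with white cap and paper label, 84 mm across, 190 mm tall; origin at the centre of its underside; bystander
- flask: glass conical flask, 84 mm across, 123 mm tall; origin at the centre of its underside; bystander
- beaker: glass beaker, 70 mm across, 90 mm tall; origin at the centre of its underside; bystander
- stopper: black rubber stopper, 34 mm across, 28 mm tall, between the flag stands; origin at the centre of its underside; bystander
- clamp: red and steel laboratory clamp lying on the bench, about 210 mm long, 20 mm high; origin at the centre of its underside; bystander

How it is judged:
On the way:
1. the paddle on the blue-based stand has been raised to stand at least 45 degrees up (value of joint blue_paddle above 0.785 rad), for 0.02 s.
At the end, for the whole second after the job is handed in: Blue-based flag: paddle within 10 degrees of level with red up (joint above 2.97 rad), at rest; stand upright, within 25 mm of its start. Cream flag: paddle below 0.5 rad, stand within 25 mm. Bottle, flask, beaker, stopper, clamp within 30 mm of their starts (value of joint blue_paddle above 2.97 rad and velocity of joint blue_paddle below 0.1 rad/s and value of joint cream_paddle below 0.5 rad and distance of each of blue_stand, cream_stand from where it was at the start of the episode below 0.025 m and angle between blue_stand's own z axis and vertical below 0.1 rad and linear speed of blue_stand below 0.02 m/s and distance of each of reagent_bottle, flask, beaker, stopper, clamp from where it was at the start of the episode below 0.03 m); the robot touches nothing.
It fails at once if the blue-based stand is lifted, tipped or dragged away from its place (over 12 mm up, 0.2 rad or 25 mm) (height (world z) of blue_stand above 0.012 m or angle between blue_stand's own z axis and vertical above 0.2 rad or distance of blue_stand from where it was at the start of the episode above 0.025 m).
It fails at once if the blue-based flag is forced or pinched hard (over 40 N) (contact force between the fingers and blue_stand above 40 N).
It fails at once if the cream-based flag is shifted by 25 mm or its paddle raised (distance of cream_stand from where it was at the start of the episode above 0.025 m or value of joint cream_paddle above 0.5 rad).
It fails at once if a bystander is moved by over 30 mm (distance of any of reagent_bottle, flask, beaker, stopper, clamp from where it was at the start of the episode above 0.03 m).
It also fails if it takes over 45 s, if anything falls off the work surface, if the arm or the gripper's body presses on something with over 40 N, if the wrist force passes 120 N, or if a joint passes its speed limit or range.

ROBOT

A 6-joint arm with a two-finger parallel gripper is mounted at the origin on the work surface. World frame = base frame: x ahead of the robot, y to its left, z up, the work surface at z = 0. Lengths are in m, angles in rad, forces in N, time in s.
With the tool pointing down it reaches from about 0.375 to 0.975 m from the base axis. Payload 3.8 kg.
Tool frame: the origin (TCP) lies at the very end of the fingers, on their centre line; the grasp point (between the pads) lies 19 mm behind it; z points along the fingers, y is the line along which they close (so a half turn about z gives the same grasp; the last joint's range is limited). The gripper opens to 85 mm and grips with 20 to 120 N. Pads are 22 mm wide; open, the fingers measure 114 mm over their backs; the gripper's body (76 mm by 85 mm) begins 54 mm behind the grasp point. The pads swing forward as they close: fully open they stand 13 mm farther back than shut.
Start: joints at [-1.319, 0.264, 1.604, -0, 1.274, -0.037], TCP at [0.192, -0.647, 0.231] pointing down, gripper open.
Joint ranges: [-2.63, 2.63], [-0.94, 2.18], [0.31, 2.57], [-1.31, 4.45], [0, 2.66], [-2.55, 2.55]. Speed limits (rad/s): [2.57, 2.57, 3.14, 3.14, 3.14, 3.14].

INTERFACE

Orientations are given as a rotation vector (axis times angle).
In Python, from workcell import monitor, viewer, job gives the robot as it stands. The module is installed in compiled form; this text tells all that it offers.
- The arm moves only by the tool step_arm, never from a script. Its argument "series" is one flat list of numbers, 4 for each row, row after row: the shift along the tool's x, y, z in m, then the turn about the tool's z in rad. A call has 1 to 8 rows; each row is the pose to reach, as a shift and turn from the pose commanded when the call began, along the tool's axes at that moment; what a row does not reach only later rows make up. A row lasts 1/8 s, in which the tool goes at most 62.5 mm and 10.7 degrees, less where a joint would pass 70% of its speed; a pose out of reach is approached as far as the arm can. A call with a gripper value outside its range is refused whole. "gripper" is the opening, from 0 (shut) to 1 (fully open), set as the call begins (left out, the last holds). The fingers move at their own pace and stop on an object; "newtons" is the grip in N (left out, the last holds). Time passes only in rows, so rows that repeat a pose let the fingers close. It gives the time, the measured TCP pose, the force, the opening and the grip force at its end, in the units of the state.
- monitor.read_state(): the state, without advancing time (a new reading comes with each control period).
- viewer.read_camera(name): name is "scene" or "top" or "wrist"; returns a dict with "image" (420x560x3 uint8, red, green, blue), "intrinsics" (3x3 intrinsics, pixels), "T" (4x4, takes a point from camera to world coordinates); the wrist camera has in their place "hand_eye" (4x4, takes a point from camera to tool coordinates, whose origin is the TCP and whose axes are the flange's). Camera axes: x right, y up, looking along -z (the intrinsics and any distortion apply to the point x, -y, -z); pixel columns grow to the right and rows downward; lengths in m; the calibration is good to about 2 mm. A picture is of the moment at which its call begins: read the wrist's pose just before it. There is no depth.
- job.finish_job(): hands the job in; it is judged then, once.
Trained networks look in a picture, given as the dict that the camera call returned (one of the last four; its "shot" number tells which), for a name from the list of things; names that differ only in an ending like _2 or _b are one class to them, and where a whole thing is asked for, a point or a joint stands for the part that bears it (a point fixed in the world has none). Each returns a list of dicts, best first, with "score" (0 to 1); they miss things now and then, are a little off and sometimes report something else, mostly with a low value. They report only what shows in the picture. A call takes as long as a camera call.
- viewer.boxes_of(picture, label): "extent" ([centre column, centre row, width, height] in pixels, round what is visible of it).
- viewer.spot_point(picture, label): "point" ([column, row] in pixels: a listed point, or the origin of a listed thing).
The state is a dict: "time": time; "q": joint angles; "joint_vel": joint speeds; "joint_torque": joint torques, N m; "tool_pos": TCP position; "tcp_rot": TCP orientation; "wrist_force": force on the tool from outside, world axes, zero at the start; "torque": the same for the moment, N m; "width": opening from 0.0 (shut) to 1.0 (fully open); "grip_force": force on a finger pad.
Only numpy, scipy, OpenCV 4.12 (cv2) and the standard library are available. Lean on these libraries where they do the work, as an engineer would, in place of code of your own. Each camera call takes 0.05 s, during which the arm holds its last target. There are 200 camera calls.

## Working session

There is one attempt and no reset: what is moved stays moved. The work goes in short steps, Python scripts to look and compute and a tool call to move; the robot and the scene stay as the last step left them, time stands still between calls to the robot, and variables do not carry over. Pictures are saved under pics/ and viewed, at most 10 in all, crops included, and the job is handed in when it is done.

Besides the shell and the picture viewer there is one more tool, called after ">>>" in YAML: its name, and indented under it one key for each argument. step_arm: Moves the arm, as the interface text tells. Its arguments: {"type":"object","properties":{"series":{"type":"array"},"gripper":{"type":"number"},"newtons":{"type":"number"}},"required":["series"]}

```bash
mkdir -p pics; cat > h.py <<'E'
import numpy as np, cv2
from workcell import monitor, viewer, job
def ray(p,uv,T=None):
    K=np.array(p["intrinsics"]);T=np.array(p["T"]) if T is None else T
    d=np.linalg.inv(K)@[uv[0],uv[1],1]; d=T[:3,:3]@[d[0],-d[1],-d[2]]
    return T[:3,3],d
def at(p,uv,z,T=None):
    o,d=ray(p,uv,T); return (o+d*(z-o[2])/d[2]).round(4)
E
python3 - <<'E'
from h import *
for n in("top","scene"):
    p=viewer.read_camera(n); cv2.imwrite(f"pics/{n}.png",p["image"][...,::-1])
    print(n,np.array(p["T"])[:3,3], [k for k in p])
    for l,z in(("blue_stand",0),("blue_pivot",.08),("blue_paddle_end",.08),("blue_tail_end",.08),("cream_stand",0),("reagent_bottle",0),("flask",0),("beaker",0),("stopper",0),("clamp",0)):
        for r in viewer.spot_point(p,l)[:2]: print(l,np.round(r["point"]),round(r["score"],2),at(p,r["point"],z))
s=monitor.read_state();print(s)
E
```

```text
top [ 0.51812524 -0.0305537   0.86532592] ['image', 'intrinsics', 'T', 'shot']
blue_stand [353. 244.] 0.68 [ 0.5334 -0.16    0.    ]
blue_stand [276. 285.] 0.62 [ 0.4519 -0.0066  0.    ]
blue_pivot [362. 243.] 0.65 [ 0.5337 -0.1643  0.08  ]
blue_paddle_end [331. 275.] 0.77 [ 0.4759 -0.1071  0.08  ]
blue_tail_end [379. 221.] 0.7 [ 0.5731 -0.1954  0.08  ]
cream_stand [182. 256.] 0.82 [0.5079 0.1822 0.    ]
reagent_bottle [259. 115.] 0.64 [0.7969 0.0306 0.    ]
flask [358. 243.] 0.71 [ 0.5354 -0.1689  0.    ]
flask [328. 118.] 0.58 [ 0.7887 -0.1105  0.    ]
beaker [168. 125.] 0.98 [0.7762 0.2192 0.    ]
clamp [411. 144.] 0.87 [ 0.7354 -0.2782  0.    ]
clamp [329. 275.] 0.32 [ 0.4713 -0.1113  0.    ]
scene [ 1.00212033 -0.72643577  0.91373631] ['image', 'intrinsics', 'T', 'shot']
blue_stand [226. 262.] 0.77 [ 0.5366 -0.1652 -0.    ]
blue_pivot [222. 239.] 0.91 [ 0.532  -0.1667  0.08  ]
blue_paddle_end [386. 200.] 0.64 [0.7982 0.1273 0.08  ]
blue_paddle_end [216. 211.] 0.57 [ 0.4736 -0.1031  0.08  ]
blue_tail_end [229. 257.] 0.87 [ 0.5759 -0.2013  0.08  ]
blue_tail_end [362. 245.] 0.68 [ 
[... 372 characters left out ...]
]
{'time': 1.1, 'q': array([-1.31887700e+00,  2.63871560e-01,  1.60400342e+00,  7.27562956e-06,
        1.27370821e+00, -3.69136255e-02]), 'joint_vel': array([-1.10914315e-03, -2.31247146e-04,  4.07155670e-04, -1.45051739e-04,
        8.80425811e-04,  5.39381757e-05]), 'joint_torque': array([ 1.10225541e-03, -5.15078580e+01, -3.67731214e+01,  2.11627748e-04,
        7.94789521e-04,  1.53897093e-05]), 'tool_pos': array([ 0.19225221, -0.64703305,  0.23129705]), 'tcp_rot': array([3.10888075e+00, 4.52117761e-01, 1.24599960e-05]), 'wrist_force': array([-0.02345554,  0.85414497, -0.41551576]), 'torque': array([-0.03316943, -0.0159713 ,  0.02821922]), 'grip_force': 0.0, 'width': 0.9985844620680417}
```

View pics/top.png

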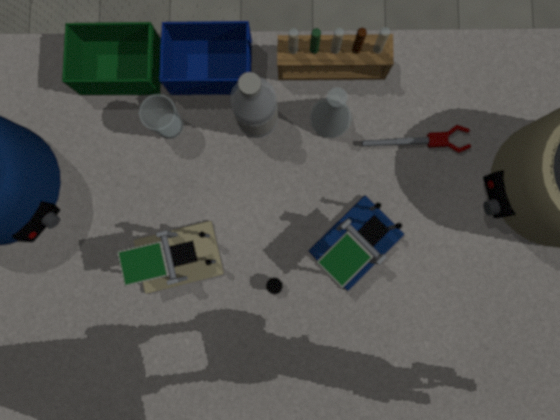

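View pics/scene.png

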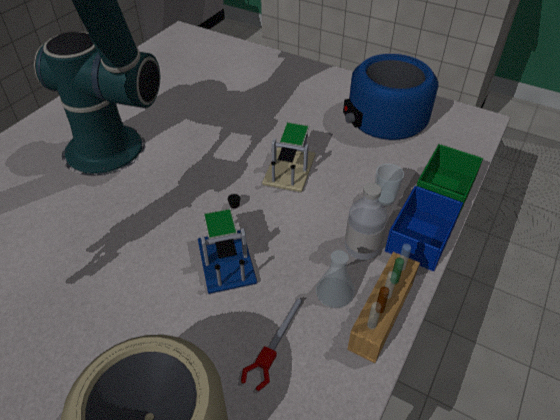

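The top view shows the blue stand around px (355,243), with the green paddle towards the lower left (345,260) and the tail towards the upper right (375,230). The scene view agrees: blue stand at (226,262), beige mantle in front. I'll shut the fingers, travel to above the tail and turn so that tool x lies along the stand's -y.

>>> step_arm:
  series: [0.048, -0.034, 0, 0.14, 0.096, -0.068, 0, 0.29, 0.144, -0.102, 0, 0.44, 0.192, -0.136, 0, 0.58, 0.24, -0.17, 0, 0.73, 0.288, -0.203, 0, 0.87, 0.335, -0.237, 0, 1.0, 0.383, -0.271, 0, 1.042]
  gripper: 0
  newtons: 20

```text
time: 2.1
tool_pos: [0.4832, -0.2767, 0.2317]
tcp_rot: [2.92, -1.158, 0.002]
wrist_force: [0.5, -0.3, 0.2]
width: -0.001
grip_force: 0.0
```

>>> step_arm:
  series: [-0.005, -0.05, 0, 0, -0.01, -0.1, 0, 0, -0.01, -0.115, 0, 0, -0.01, -0.115, 0, 0]

```text
time: 2.6
tool_pos: [0.5539, -0.187, 0.2312]
tcp_rot: [2.922, -1.152, -0.0]
wrist_force: [0.4, 0.3, -1.0]
width: -0.002
grip_force: 0.0
```

```bash
python3 - <<'E'
from h import *
from scipy.spatial.transform import Rotation as R
s=monitor.read_state();p=viewer.read_camera("wrist")
cv2.imwrite("pics/w1.png",p["image"][...,::-1])
T=np.eye(4);T[:3,:3]=R.from_rotvec(s["tcp_rot"]).as_matrix();T[:3,3]=s["tool_pos"]
C=T@np.array(p["hand_eye"]);print(s["tool_pos"],C[:3,3])
for l,z in(("blue_stand",0),("blue_pivot",.08),("blue_paddle_end",.08),("blue_tail_end",.08)):
    for r in viewer.spot_point(p,l)[:2]: print(l,np.round(r["point"]),round(r["score"],2),at(p,r["point"],z,C))
E
```

```text
[ 0.55386685 -0.18701765  0.23122644] [ 0.60839621 -0.23740172  0.37451255]
blue_stand [275. 199.] 0.72 [ 0.5312 -0.1623  0.    ]
blue_pivot [275. 219.] 0.61 [ 0.5343 -0.1656  0.08  ]
blue_tail_end [277. 165.] 0.94 [ 0.5684 -0.1997  0.08  ]
blue_tail_end [274. 219.] 0.27 [ 0.535  -0.1654  0.08  ]
```

View pics/w1.png

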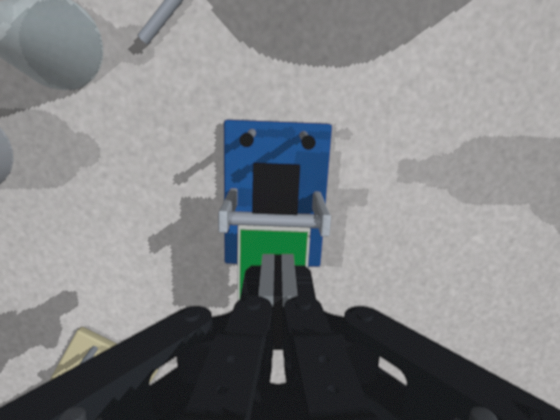

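The wrist view shows the tail at px (276,190), pin at (275,219), and the stand square with the tool. The TCP is already about 28 mm out over the tail. I'll press straight down.

>>> step_arm:
  series: [0, 0, 0.05, 0, 0, 0, 0.1, 0, 0, 0, 0.135, 0, 0, 0, 0.143, 0, 0, 0, 0.149, 0, 0, 0, 0.155, 0, 0, 0, 0.16, 0, 0, 0, 0.16, 0]

```text
time: 3.85
tool_pos: [0.5545, -0.1878, 0.0721]
tcp_rot: [-2.921, 1.155, -0.004]
wrist_force: [0.2, -0.5, 2.4]
width: 0.005
grip_force: 0.9
```

>>> step_arm:
  series: [0, 0, 0.005, 0, 0, 0, 0.01, 0, 0, 0, 0.014, 0, 0, 0, 0.017, 0, 0, 0, 0.02, 0, 0, 0, 0.022, 0, 0, 0, 0.022, 0]

```text
time: 4.72
tool_pos: [0.5533, -0.1873, 0.0488]
tcp_rot: [-2.921, 1.155, 0.001]
wrist_force: [1.0, -0.9, 0.4]
width: 0.001
grip_force: 0.6
```

```bash
python3 - <<'E'
from h import *
p=viewer.read_camera("scene");im=p["image"][150:310,140:330]
cv2.imwrite("pics/s2.png",cv2.resize(im,None,fx=3,fy=3)[...,::-1])
E
```

```text
(no output)
```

View pics/s2.png

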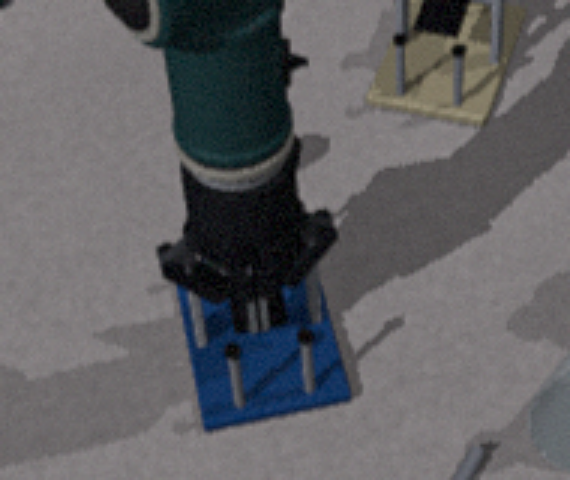

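The tail is pressed down with its end between the pegs (crop px 255,315), and force is small. I'll rise clear and move over to the paddle's far side.

>>> step_arm:
  series: [0, 0, -0.05, 0, 0, 0, -0.1, 0, 0, 0, -0.15, 0, -0.04, 0, -0.16, 0, -0.09, 0, -0.16, 0, -0.12, 0, -0.16, 0, -0.12, 0, -0.16, 0]

```text
time: 5.65
tool_pos: [0.464, -0.104, 0.2086]
tcp_rot: [2.922, -1.153, -0.003]
wrist_force: [0.2, 0.1, -0.4]
width: 0.001
grip_force: 0.0
```

```bash
python3 - <<'E'
from h import *
p=viewer.read_camera("scene");im=p["image"][150:310,140:330]
cv2.imwrite("pics/s3.png",cv2.resize(im,None,fx=3,fy=3)[...,::-1])
p=viewer.read_camera("scene")
for l,z in(("blue_stand",0),("blue_pivot",.08),("blue_paddle_end",.155),("blue_tail_end",.04)):
    for r in viewer.spot_point(p,l)[:1]: print(l,np.round(r["point"]),round(r["score"],2),at(p,r["point"],z))
E
```

```text
blue_stand [226. 262.] 0.8 [ 0.5356 -0.1671  0.    ]
blue_pivot [222. 239.] 0.62 [ 0.5346 -0.1678  0.08  ]
blue_paddle_end [217. 203.] 0.75 [ 0.5089 -0.1406  0.155 ]
blue_tail_end [227. 259.] 0.57 [ 0.5529 -0.1831  0.04  ]
```

View pics/s3.png

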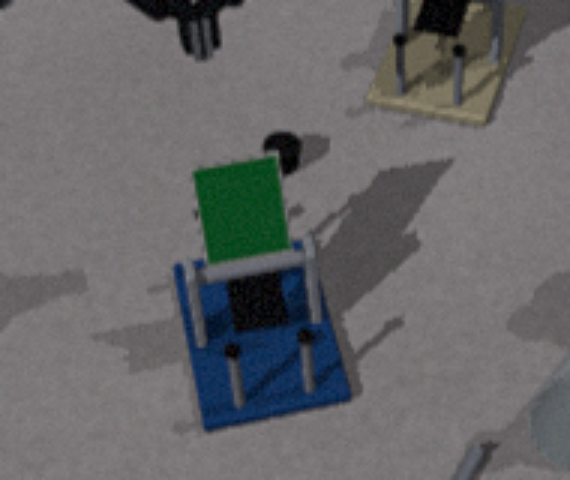

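The paddle stands at about 64° (green face at crop px 240,205), and the stand has not moved. I'll go down behind it and push towards -y.

>>> step_arm:
  series: [0, 0, 0.05, 0, 0, 0, 0.09, 0, 0.02, 0, 0.09, 0, 0.035, 0, 0.09, 0, 0.047, 0, 0.09, 0, 0.057, 0, 0.09, 0, 0.067, 0, 0.09, 0, 0.077, 0, 0.09, 0]

```text
time: 6.95
tool_pos: [0.5263, -0.1605, 0.1249]
tcp_rot: [2.921, -1.155, 0.014]
wrist_force: [-0.6, 1.0, 1.5]
width: 0.001
grip_force: 0.7
```

>>> step_arm:
  series: [0.01, 0, 0, 0, 0.02, 0, 0, 0, 0.03, 0, 0, 0, 0.04, 0, 0, 0, 0.05, 0, 0, 0, 0.055, 0, 0, 0, 0.055, 0, 0, 0]

```text
time: 7.82
tool_pos: [0.5628, -0.1962, 0.1193]
tcp_rot: [2.921, -1.156, 0.001]
wrist_force: [0.3, 0.2, 0.3]
width: -0.005
grip_force: 0.0
```

>>> step_arm:
  series: [0.004, 0, 0.008, 0, 0.008, 0, 0.015, 0, 0.012, 0, 0.021, 0, 0.014, 0, 0.026, 0, 0.014, 0, 0.03, 0, 0.014, 0, 0.033, 0, 0.014, 0, 0.035, 0, 0.014, 0, 0.035, 0]

```text
time: 8.82
tool_pos: [0.5724, -0.2051, 0.0842]
tcp_rot: [-2.921, 1.155, 0.0]
wrist_force: [-0.2, 0.5, 0.6]
width: 0.005
grip_force: 0.0
```

>>> step_arm:
  series: [0, 0, 0.001, 0, 0, 0, 0.001, 0, 0, 0, -0.04, 0, 0, 0, -0.09, 0, 0, 0, -0.12, 0, -0.05, 0, -0.15, 0, -0.1, 0, -0.15, 0, -0.12, 0, -0.15, 0]

```text
time: 9.82
tool_pos: [0.4835, -0.1218, 0.2346]
tcp_rot: [-2.922, 1.154, -0.001]
wrist_force: [0.3, 0.2, -0.3]
width: -0.002
grip_force: 0.0
```

```bash
python3 - <<'E'
from h import *
p=viewer.read_camera("scene");im=p["image"][150:310,140:330]
cv2.imwrite("pics/s4.png",cv2.resize(im,None,fx=3,fy=3)[...,::-1])
for l,z in(("blue_stand",0),("blue_pivot",.08),("blue_paddle_end",.08),("blue_tail_end",.08)):
    for r in viewer.spot_point(p,l)[:1]: print(l,np.round(r["point"]),round(r["score"],2),at(p,r["point"],z))
E
```

```text
blue_stand [226. 261.] 0.65 [ 0.5332 -0.1635  0.    ]
blue_pivot [221. 239.] 0.94 [ 0.5306 -0.1681  0.08  ]
blue_paddle_end [227. 270.] 0.62 [ 0.5898 -0.2319  0.08  ]
blue_tail_end [219. 218.] 0.84 [ 0.4922 -0.1179  0.08  ]
```

View pics/s4.png

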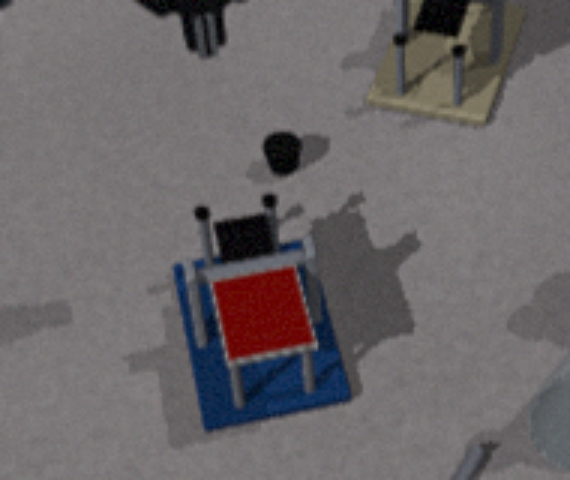

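The red face is up at crop px (265,315). Its free edge sits at the peg tops, with the tail level on the other side, the stand in place and the arm clear. The last tip height (84 mm, against 82.5 mm when level) puts it within about 3° of level.

```bash
python3 -c "
from workcell import job
print(job.finish_job())"
```

```text
the job is handed in; nothing more can be done
None
```

I flipped the blue-based stand's paddle over its pivot; it lies red face up within about 3° of level, the stand shows no visible shift, the arm is clear, and the job is handed in (it returned no verdict).

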